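# Offer up a damper piston over its tube

## Robot

A 6-joint arm with a two-finger parallel gripper is mounted at the origin on the work surface. World frame = base frame: x ahead of the robot, y to its left, z up, the work surface at z = 0. Lengths are in m, angles in rad, forces in N, time in s.
With the tool pointing down it reaches from about 0.25 to 0.775 m from the base axis. Payload 4 kg.
Tool frame: the origin (TCP) lies at the very end of the fingers, on their centre line; the grasp point (between the pads) lies hold_point_z behind it (hold_point_z is the distance from the TCP to the grasp point, in m); z points along the fingers, y is the direction in which the jaws open and shut (so a half turn about z gives the same grasp; the last joint's range is limited). The gripper opens to 94 mm and grips with 3 to 60 N. Pads are 16 mm wide; open, the fingers measure 119 mm over their backs; the gripper's body (75 mm by 177 mm) begins 78 mm behind the grasp point.
Start: joints at [1.193, 0.087, 1.371, -0, 1.684, -0.103], TCP at [0.149, 0.529, 0.206] pointing down, gripper open.
Joint ranges: [-3.1, 3.1], [-0.76, 2.03], [0.27, 2.55], [-1.08, 4.22], [0.17, 2.65], [-2.57, 2.57]. Speed limits (rad/s): [2.79, 2.79, 3.14, 3.14, 3.14, 3.14].

## Interface

Orientations are given as [roll, pitch, yaw] about the fixed x, y, z axes, in that order (R = Rz(yaw) Ry(pitch) Rx(roll)).
In Python, from bench import * gives the robot as it stands.
- The arm moves only by the tool step_arm, never from a script. Its argument "increments" is text: rows parted by semicolons, each of 6 numbers parted by spaces: the shift along the tool's x, y, z in cm, then the turn, a rotation vector about the tool's x, y, z in rad. A call has 1 to 5 rows; each row shifts and turns the commanded pose from where the row before left it, along the tool's axes as they then stand; what a row does not reach is not made up. A row lasts 1/10 s, in which the tool goes at most 50 mm and 8.59 degrees, less where a joint would pass 70% of its speed; a pose out of reach is approached as far as the arm can. A call is refused whole if a number of a shift passes 5 or a number of a turn 0.15, either way. A call with a gripper value outside its range is refused whole. "claw" is the gripper's target within -1 to 1 (shut at 1, half-way at 0, fully open at -1), set as the call begins (left out, the last holds). The fingers move at their own pace and stop on an object; the grip force is fixed at half the most. Time passes only in rows, so rows that do not move let the fingers close. It gives the time, the measured TCP pose, the force and the opening at its end, in the units of the state.
- get_obs(): the state, without advancing time (a new reading comes with each control period).
- snapshot(name): name is "scene" or "top" or "wrist"; returns the picture (420x560x3 uint8, red, green, blue); there is no depth.
- calibration(name): a dict with "camera_matrix" (3x3 intrinsics, pixels), "k1" (the pictures are not rectified: a ray, as slopes to the right and down, at radius r is drawn at 1 + k1 r^2 times it, then the intrinsics apply), "eye" and "orientation" of the camera in the world; the wrist camera has in their place "tool_from_camera" (4x4, takes a point from camera to tool coordinates, whose origin is the TCP and whose axes are the flange's). Camera axes: x right, y up, looking along -z (the intrinsics and any distortion apply to the point x, -y, -z); pixel columns grow to the right and rows downward; lengths in m; the calibration is good to about 2 mm. A picture is of the moment at which its call begins: read the wrist's pose just before it. calibration takes no time and is no camera call.
- close_job(): hands the job in, once; it reports no verdict.
The state is a dict: "time": time; "joint_positions": joint angles; "qvel": joint speeds; "joint_torque": joint torques, N m; "tool_pos": TCP position; "ee_rot": TCP orientation; "wrist_force": force on the tool from outside, world axes, zero at the start; "wrist_torque": the same for the moment, N m; "width": finger opening in m.
Only numpy, scipy, OpenCV 4.12 (cv2) and the standard library are available. Lean on these libraries where they do the work, as an engineer would, in place of code of your own. Each camera call takes 0.05 s, during which the arm holds its last target. There are 200 camera calls.

## Task

Lift the dust cap by its knob off the damper tube clamped in the vise and set it down, knob up, on the rubber mat. Then pick up the piston unit with the flat eye, carry it over the clutter and finish while still holding it still and upright, centred over the open tube with its piston about 15 mm above the mouth and the flat faces of its eye parallel to the vise jaws, so the fitter can guide it in. The piston must not touch the tube or the vise, and everything else on the bench is to be left where it is.

Things in the scene. Friction and masses are not known exactly. Their poses are not given: they have to be found in the camera images.
- vise: Fixed blue drill-press vise, 240 mm long along its own x, 110 wide, jaws 70 mm high, screw and cross bar reaching to 142 mm on its -x side; origin on the bench directly under the damper tube's axis. Its x axis points along the screw, square to the jaw faces; the jaw faces run along its y. A black upright damper tube (54 mm outside, 46 mm bore) is clamped between the jaws and stands to 135 mm above the bench.
- mouth (a point): Centre of the damper tube's open upper rim, 135 mm above the bench (axes as the vise). The dust cap covers it at the start.
- cap: Loose aluminium dust cap, 0.16 kg, on the tube's mouth at the start: a 68 mm disc 6 mm thick with a 40 mm spigot 6 mm deep under it, which sits inside the bore, and a plain upright knob on top. Origin at the centre of the spigot's underside, z up; overall height 48 mm. Its disc rests on the rim; it lifts straight off.
- cap_knob (a point): Point on the axis of the cap's knob (24 mm diameter, 36 mm tall), 18 mm above the top of the disc, 18 mm below the knob's top and 30 mm above the cap's underside.
- mat: Fixed black rubber mat, 140 x 140 x 4 mm, lying on the bench; origin at the centre of its underside (its top is 4 mm higher), x and y along its edges. Nothing stands on it.
- piston: The piston unit to take, about 0.3 kg, 120 mm tall, standing loose on the bench on its piston: steel piston 42 mm across and 24 mm high, a 14 mm round rod above it, and a flat eye (lug) at the top. Origin at the centre of the piston's underside, z up along the rod.
- piston_eye (a point): Centre of the flat eye, 101 mm above the piston's underside, on the rod's axis. The eye is 14 mm thick along its x, 36 mm wide along its y and 38 mm high (z); its flat faces are square to x.
- piston_foot (a point): Centre of the piston's flat underside (axes as piston_eye).
- big_piston_mid (a point): Bystander: larger piston unit without an eye (60 mm piston 30 mm high, 18 mm round rod, 115 mm tall). Point on its axis 60 mm above the bench. It may stand in either of the two piston places.
- oil_mid (a point): Bystander: green oil bottle, 68 mm across, 150 mm tall; point half-way up.
- spring_mid (a point): Bystander: upright dark coil spring, 63 mm across, 130 mm tall; point half-way up.
- carton_mid (a point): Bystander: small carton 70 x 60 x 100 mm high; its centre.
- jar: Bystander: jar 68 mm across, 90 mm tall; origin under its centre.
- wrench: Bystander: wrench 190 mm long, lying flat along its x.
- bearing: Bystander: steel bearing ring, 62 mm across, 18 mm high; origin under its centre.

How it is judged:
On the way, in this order (a step that is already met when the one before it is completed fails the run):
1. the dust cap stands released, knob up, on the rubber mat (x of cap_knob in the frame of mat between -0.07 and 0.07 m and y of cap_knob in the frame of mat between -0.07 and 0.07 m and height (world z) of cap_knob between 0.026 and 0.04 m and angle between cap_knob's own z axis and vertical below 0.15 rad and linear speed of cap below 0.03 m/s and contact force between the fingers and cap below 0.05 N), for 0.3 s.
2. the piston unit is lifted well clear of the bench in the fingers (height (world z) of piston_foot above 0.08 m and contact force between the fingers and piston above 1 N), for 0.2 s.
At the end, for the whole second after the job is handed in: Piston unit held still in the fingers, underside 4 to 30 mm above the mouth, axis within 7 mm of the tube's, tilt under 0.12 rad, eye within 0.17 rad of parallel to the jaws, touching neither tube nor vise; cap released, knob up, its axis within 70 mm of the mat's centre along each edge (all of step 1 and horizontal distance between piston_foot and mouth below 0.007 m and z of piston_foot in the frame of mouth between 0.004 and 0.03 m and angle between piston_foot's own z axis and vertical below 0.12 rad and angle between the x axis of piston_eye and the x axis of vise, either way round below 0.17 rad and contact force between piston and vise below 0.05 N and contact force between the fingers and piston above 1 N and linear speed of piston below 0.02 m/s and angular speed of piston below 0.2 rad/s); the arm keeps its last pose, push and grip.
It fails at once if the piston touches the tube or the vise (over 1 N) (contact force between piston and vise above 1 N).
It fails at once if another thing on the bench is shifted or tipped by more than 25 mm (distance of any of big_piston_mid, oil_mid, spring_mid, carton_mid, jar, wrench, bearing from where it was at the start of the episode above 0.025 m).
It also fails if it takes over 64 s, if anything falls off the work surface, if the arm or the gripper's body presses on something with over 40 N, if the wrist force passes 120 N, or if a joint passes its speed limit or range.

## Working session

There is one attempt and no reset: what is moved stays moved. The work goes in short steps, Python scripts to look and compute and a tool call to move; the robot and the scene stay as the last step left them, time stands still between calls to the robot, and variables do not carry over. Pictures are saved under pics/ and viewed, about 8 in all and at most 12, crops included, and the job is handed in when it is done.

Besides the shell and the picture viewer there is one more tool, called after "Call:" in YAML: its name, and indented under it one key for each argument. step_arm: Moves the arm, as the interface text tells. Its arguments: {"type":"object","properties":{"increments":{"type":"string"},"claw":{"type":"number"}},"required":["increments"]}

```bash
ls; mkdir -p pics
python3 - <<'E'
from bench import *
import cv2
o=get_obs();print(o)
for n in("scene","top","wrist"):
    im=snapshot(n);cv2.imwrite(f"pics/{n}0.png",im[:,:,::-1]);print(n,calibration(n))
E
```

```text
pics
{'time': 0.0, 'joint_positions': array([ 1.19289632e+00,  8.79213198e-02,  1.37226664e+00, -4.11452735e-05,
        1.68359476e+00, -1.03057755e-01]), 'qvel': array([ 7.07954261e-04, -9.91054946e-04, -1.62321617e-03, -4.04354428e-04,
       -1.96719294e-05,  1.20942318e-03]), 'joint_torque': array([ 7.59980994e-04, -3.40200770e+01, -3.02417922e+01,  7.18299346e-02,
        3.33333551e-02, -1.65142906e-04]), 'tool_pos': array([0.14905586, 0.52883608, 0.20431631]), 'ee_rot': array([-3.13941000e+00, -1.84627357e-04,  2.86674561e+00]), 'wrist_force': array([-0.43087027, -0.08499679,  0.08100281]), 'wrist_torque': array([ 0.03172741, -0.01222056, -0.00888777]), 'width': 0.09410011829837221}
scene {'camera_matrix': array([[466.39970482,   0.        , 284.31322411],
       [  0.        , 466.39970482, 206.80116954],
       [  0.        ,   0.        ,   1.        ]]), 'k1': -0.1544656243082034, 'eye': array([1.22011127, 0.09605793, 0.98684508]), 'orientation': array([6.35506867e-01, 9.84168346e-04, 1.73147680e+00])}
top {'camera_matrix': array([[539.48567402,   0.        , 287.42626841],
       [  0.        , 539.48567402, 207.48982392],
       [  0.        ,   0.        ,   1.        ]]), 'k1': -0.07222447129371985, 'eye': array([ 0.50761427, -0.0098214 ,  1.74577365]), 'orientation': array([ 0.05623486, -0.01785194, -1.57581987])}
wrist {'camera_matrix': array([[289.21425459,   0.        , 279.97002213],
       [  0.        , 289.21425459, 208.18156522],
       [  0.        ,   0.        ,   1.        ]]), 'k1': -0.0626672272253943, 'tool_from_camera': array([[-2.09250604e-04,  9.64302213e-01,  2.64804074e-01,
         7.65668819e-02],
       [ 9.99999457e-01,  4.71993185e-04, -9.28586856e-04,
         3.05905951e-04],
       [-1.02042408e-03,  2.64803736e-01, -9.64301789e-01,
        -1.79291558e-01],
       [ 0.00000000e+00,  0.00000000e+00,  0.00000000e+00,
         1.00000000e+00]])}
```

View pics/scene0.png

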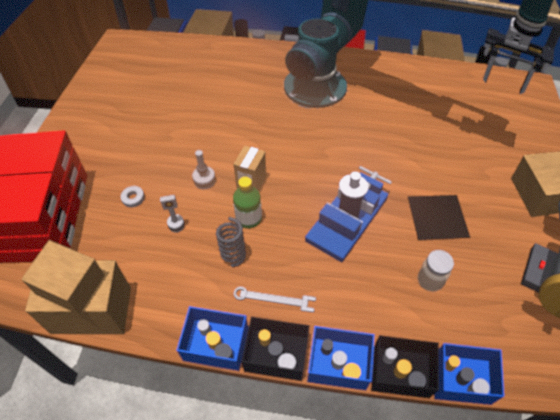

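View pics/top0.png

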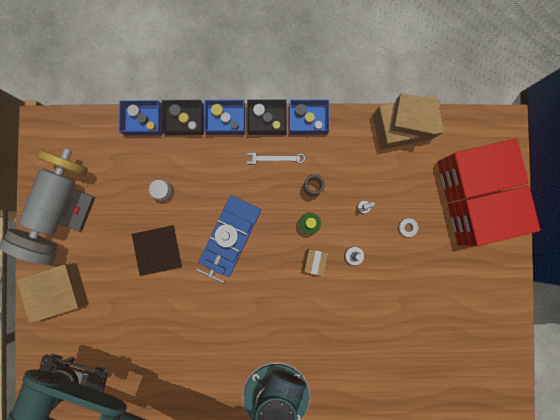

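```bash
python3 -c "
import bench
print([n for n in dir(bench) if n[0]!='_'], getattr(bench,'hold_point_z',None))"
```

```text
['IKError', 'calibration', 'close_job', 'get_obs', 'hold_point_z', 'snapshot'] 0.0188
```

Run:
```python
import cv2,numpy as np
t=cv2.imread("pics/top0.png");s=cv2.imread("pics/scene0.png")
f=lambda im,x,y,w,h,k:cv2.resize(im[y:y+h,x:x+w],None,fx=k,fy=k,interpolation=cv2.INTER_CUBIC)
a=f(t,190,190,80,100,4);b=f(t,330,185,80,100,4) # 320x400 
c=f(s,300,160,100,100,4);d=f(s,140,140,100,100,4)
cv2.imwrite("pics/c1.png",np.hstack([np.vstack([a[:300]]),b[:300]]))
out=np.zeros((600,800,3),np.uint8)
out[:300,:400]=f(t,190,190,100,75,4)*1
out[:300,400:]=f(t,330,190,100,75,4)
out[300:,:400]=f(s,320,165,100,75,4)
out[300:,400:]=f(s,140,170,100,75,4)
cv2.imwrite("pics/c1.png",out)
```

```text
(no output)
```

View pics/c1.png

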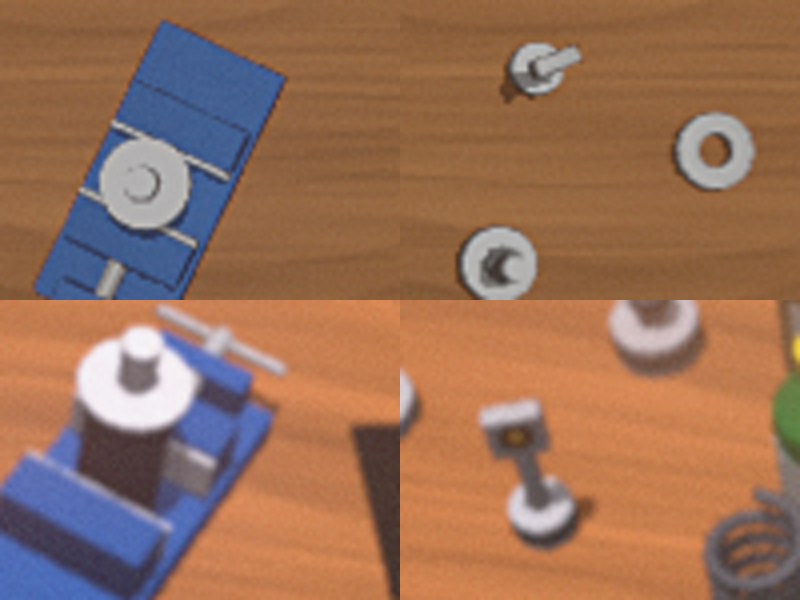

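```bash
cat > h.py <<'E'
import numpy as np,cv2
from bench import *
from scipy.spatial.transform import Rotation as R
def rot(e): return R.from_euler('xyz',e).as_matrix()
def cam(n,obs=None):
    c=calibration(n)
    if n=="wrist":
        T=np.array(c["tool_from_camera"]);Rt=rot(obs["ee_rot"])
        return c,Rt@T[:3,3]+obs["tool_pos"],Rt@T[:3,:3]
    return c,np.array(c["eye"]),rot(c["orientation"])
def ray(n,uv,obs=None):
    c,e,M=cam(n,obs)
    p=cv2.undistortPoints(np.array([[uv]],float),c["camera_matrix"],np.array([c["k1"],0,0,0.]))[0,0]
    d=M@np.array([p[0],-p[1],-1]);return e,d/np.linalg.norm(d)
def plane(n,uv,z,obs=None):
    e,d=ray(n,uv,obs);return e+d*(z-e[2])/d[2]
def proj(n,P,obs=None):
    c,e,M=cam(n,obs);q=(np.atleast_2d(P)-e)@M;q=q*[1,-1,-1]
    return cv2.projectPoints(q,np.zeros(3),np.zeros(3),c["camera_matrix"],np.array([c["k1"],0,0,0.]))[0][:,0]
def tri(rs):
    A=0;b=0
    for e,d in rs:
        Q=np.eye(3)-np.outer(d,d);A=A+Q;b=b+Q@e
    p=np.linalg.solve(A,b)
    return p,[float(np.linalg.norm((np.eye(3)-np.outer(d,d))@(p-e))) for e,d in rs]
E
python3 - <<'E'
from h import *
np.set_printoptions(precision=4,suppress=True)
for k,a,b in[("knobtop .177",(225.0,235.7),(355.4,174.9)),("disc .141",(225.7,235.7),(353.7,185.4)),
 ("eyetop .12",(370,205.2),(167.9,198.4)),("pdisc .024",(364,206.7),(174.7,220.9))]:
    print(k,*tri([ray("top",a),ray("scene",b)]))
for k,uv,z in[("mat",(157.5,250.5),.004),("knob",(225,235.7),.177),("disc",(225.7,235.7),.141),("eye",(370,205.2),.12),("pd",(364,206.7),.024),
 ("big",(355,256),.03),("oil",(310,223),.15),("spring",(314,185),.13),("carton",(316,262),.1),("jar",(161,189),.09),("bear",(408,228),.018)]: print(k,plane("top",uv,z)[:2])
for k,p,q,z in [("jaw",(217,220.2),(246.7,234.2),.07),("jaw2",(209.7,237.2),(238.5,250.5),.07),("base",(230.5,194.7),(198.5,262.2),.02),("eye",(464.5/1-100,209),(475.-100+.0,203),.12)]:
    d=(plane("top",q,z)-plane("top",p,z));print(k,np.degrees(np.arctan2(d[1],d[0])),np.linalg.norm(d))
for c in[(133,235),(174,226),(182,268),(140,275)]:print(plane("top",c,.004)[:2])
E
```

```text
knobtop .177 [0.5145 0.1445 0.1757] [0.0010156382987853714, 0.0010156382987854306]
disc .141 [0.5147 0.1455 0.1381] [0.0004842803374037561, 0.00048428033740370536]
eyetop .12 [ 0.6045 -0.2884  0.1134] [0.0026696207340150867, 0.002669620734014983]
pdisc .024 [ 0.6059 -0.2868  0.0218] [0.0005126335449843697, 0.0005126335449843525]
mat [0.4685 0.3778]
knob [0.5145 0.1433]
disc [0.5147 0.1448]
eye [ 0.605  -0.2898]
pd [ 0.606  -0.2869]
big [ 0.4486 -0.2552]
oil [ 0.551  -0.1054]
spring [ 0.6659 -0.1195]
carton [ 0.4336 -0.1258]
jar [0.6593 0.3493]
bear [ 0.5369 -0.4299]
jaw -115.4265374833265 0.10202035259784002
jaw2 -114.94112182994792 0.09841403988249874
base 154.6617359607036 0.23812213302198443
eye -60.727724017314365 0.037021084270831846
[0.5186 0.4577]
[0.5472 0.3249]
[0.4121 0.2985]
[0.3899 0.434 ]
```

```bash
cat >> h.py <<'E'
def togo(xyz,yaw=None):
    o=get_obs();M=rot(o["ee_rot"]);d=M.T@(np.array(xyz)-o["tool_pos"])*100
    y=o["ee_rot"][2]; yaw=y if yaw is None else yaw
    rv=R.from_matrix(M.T@rot([np.pi,0,yaw])).as_rotvec()
    print("t %.2f"%o["time"],"pos",o["tool_pos"].round(4),"rpy",o["ee_rot"].round(4),"w %.4f"%o["width"],"F",o["wrist_force"].round(2))
    print("togo cm",d.round(2),"rv",rv.round(3),"|d|",np.linalg.norm(d).round(2))
E
python3 -c "
from h import *
togo((.5146,.1445,.25))"
```

```text
t 0.15 pos [0.1491 0.529  0.2046] rpy [-3.1400e+00 -2.0000e-04  2.8668e+00] w 0.0941 F [-0.56  0.07 -1.  ]
togo cm [-45.61 -27.1   -4.5 ] rv [-0.002 -0.     0.   ] |d| 53.24
```

Call:
step_arm:
  increments: "-3.8 -2.26 -0.5 0 0 0;-3.8 -2.26 -0.5 0 0 0;-3.8 -2.26 -0.5 0 0 0;-3.8 -2.26 -0.5 0 0 0;-3.8 -2.26 -0.5 0 0 0"
  claw: -1

```text
time: 0.65
tool_pos: [0.3022, 0.3676, 0.2304]
ee_rot: [-3.141, -0.0, 2.867]
wrist_force: [-0.3, 1.0, -0.4]
width: 0.0936
```

Call:
step_arm:
  increments: "-3.8 -2.26 -0.5 0 0 0;-3.8 -2.26 -0.5 0 0 0;-3.8 -2.26 -0.5 0 0 0;-3.8 -2.26 -0.5 0 0 0;-3.8 -2.26 0 0 0 0"

```text
time: 1.15
tool_pos: [0.4548, 0.2073, 0.2512]
ee_rot: [3.141, 0.001, 2.867]
wrist_force: [-0.0, 0.1, 0.1]
width: 0.094
```

```bash
python3 -c "
from h import *
togo((.5146,.1445,.25))"
```

```text
t 1.15 pos [0.4548 0.2073 0.2512] rpy [3.1405e+00 1.1000e-03 2.8668e+00] w 0.0940 F [-0.02  0.06  0.08]
togo cm [-7.46 -4.42  0.12] rv [0.001 0.001 0.   ] |d| 8.67
```

Call:
step_arm:
  increments: "-3.73 -2.21 0 0 0 0;-3.73 -2.21 0 0 0 0;0 0 0 0 0 0"

```text
time: 1.45
tool_pos: [0.5158, 0.142, 0.2489]
ee_rot: [-3.139, -0.001, 2.86]
wrist_force: [-0.8, -0.2, 0.8]
width: 0.0937
```

```bash
python3 -c "
from h import *
togo((.5146,.1445,.25))
o=get_obs();im=snapshot('wrist');cv2.imwrite('pics/w1.png',im[:,:,::-1])
print(proj('wrist',[[.5146,.1445,.177],[.5146,.1445,.141]],o))"
```

```text
t 1.45 pos [0.5158 0.142  0.2489] rpy [-3.1393e+00 -9.0000e-04  2.8604e+00] w 0.0937 F [-0.78 -0.19  0.81]
togo cm [ 0.19  0.2  -0.11] rv [-0.002 -0.001  0.   ] |d| 0.3
[[281.8015003  214.32918128]
 [281.63186522 204.34712167]]
```

View pics/w1.png

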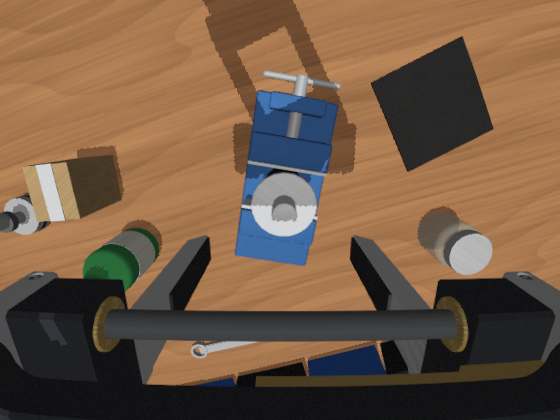

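```bash
python3 -c "
from h import *
o=get_obs()
print(plane('wrist',(284,213),.177,o),plane('wrist',(284,204),.141,o))
togo((.515,.146,.147))"
```

```text
[0.51244703 0.14887908 0.177     ] [0.51337701 0.14912239 0.141     ]
t 1.50 pos [0.5143 0.144  0.2492] rpy [-3.1407e+00 -2.2000e-03  2.8626e+00] w 0.0936 F [-0.63 -0.12 -0.73]
togo cm [-0.03  0.22 10.22] rv [-0.001 -0.002  0.   ] |d| 10.22
```

Call:
step_arm:
  increments: "0 0.2 3.4 0 0 0;0 0 3.4 0 0 0;0 0 3.4 0 0 0;0 0 0 0 0 0;0 0 0 0 0 0"

```text
time: 2.0
tool_pos: [0.5132, 0.1488, 0.1488]
ee_rot: [-3.142, -0.001, 2.868]
wrist_force: [0.6, 0.4, 1.2]
width: 0.094
```

Call:
step_arm:
  increments: "0 0 0 0 0 0;0 0 0 0 0 0;0 0 0 0 0 0;0 0 0 0 0 0;0 0 0 0 0 0"
  claw: 1

```text
time: 2.5
tool_pos: [0.5142, 0.1479, 0.149]
ee_rot: [3.141, 0.001, 2.867]
wrist_force: [-0.2, -0.2, -0.1]
width: 0.0576
```

Call:
step_arm:
  increments: "0 0 0 0 0 0;0 0 0 0 0 0;0 0 0 0 0 0;0 0 0 0 0 0;0 0 0 0 0 0"

```text
time: 3.0
tool_pos: [0.5139, 0.1477, 0.1484]
ee_rot: [-3.141, -0.0, 2.867]
wrist_force: [-1.6, -0.7, -0.2]
width: 0.0235
```

Call:
step_arm:
  increments: "0 0 0 0 0 0;0 0 -1 0 0 0;0 0 -2 0 0 0;0 0 -2 0 0 0;0 0 -2 0 0 0"

```text
time: 3.5
tool_pos: [0.5139, 0.1481, 0.2195]
ee_rot: [3.141, -0.0, 2.867]
wrist_force: [0.4, 0.1, -1.5]
width: 0.0235
```

```bash
python3 -c "
from h import *
o=get_obs();im=snapshot('wrist');cv2.imwrite('pics/w2.png',im[:,:,::-1])
togo((.4685,.3778,.2185))"
```

```text
t 3.55 pos [0.5156 0.1484 0.2238] rpy [3.1381 0.0062 2.8669] w 0.0241 F [0.92 0.59 1.56]
togo cm [10.76 20.81  0.54] rv [0.003 0.006 0.   ] |d| 23.43
```

View pics/w2.png

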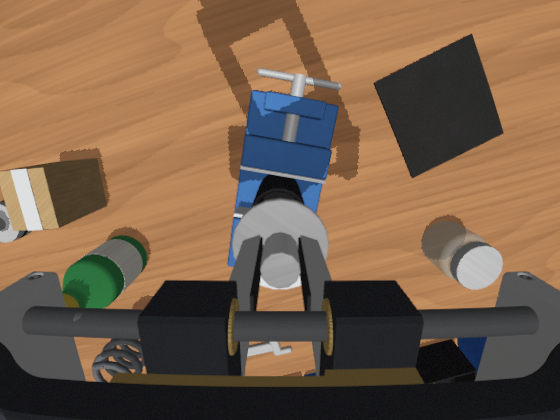

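Call:
step_arm:
  increments: "1.5 2.9 0 0 0 0;1.5 2.9 0 0 0 0;1.5 2.9 0 0 0 0;1.5 2.9 0 0 0 0;1.5 2.9 0 0 0 0"

```text
time: 4.05
tool_pos: [0.4806, 0.3091, 0.2182]
ee_rot: [3.142, -0.0, 2.867]
wrist_force: [0.7, -0.5, -2.4]
width: 0.0233
```

Call:
step_arm:
  increments: "1.5 3.1 0 0 0 0;1.5 3.1 1 0 0 0;0 0 2 0 0 0;0 0 2 0 0 0;0 0 0 0 0 0"

```text
time: 4.55
tool_pos: [0.467, 0.3749, 0.1641]
ee_rot: [-3.136, -0.005, 2.868]
wrist_force: [-0.2, -0.2, -1.9]
width: 0.0236
```

```bash
python3 -c "
from h import *
togo((.4685,.3778,.0235))
o=get_obs();im=snapshot('wrist');cv2.imwrite('pics/w3.png',im[:,:,::-1])"
```

```text
t 4.55 pos [0.467  0.3749 0.1641] rpy [-3.1357 -0.0054  2.8676] w 0.0236 F [-0.18 -0.22 -1.89]
togo cm [-0.14  0.4  14.06] rv [-0.006 -0.005  0.   ] |d| 14.07
```

View pics/w3.png

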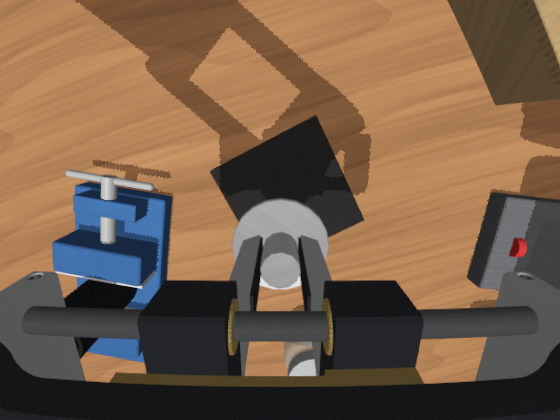

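Call:
step_arm:
  increments: "0 0 3.5 0 0 0;0 0 3.5 0 0 0;0 0 3.5 0 0 0;0 0 2.6 0 0 0;0 0 0.7 0 0 0"

```text
time: 5.1
tool_pos: [0.4678, 0.3743, 0.0279]
ee_rot: [-3.138, -0.003, 2.866]
wrist_force: [-0.8, -0.1, -2.3]
width: 0.0235
```

Call:
step_arm:
  increments: "0 0 0.3 0 0 0;0 0 0.1 0 0 0;0 0 0 0 0 0"

```text
time: 5.4
tool_pos: [0.4705, 0.3765, 0.0288]
ee_rot: [3.138, 0.003, 2.867]
wrist_force: [1.0, 0.2, -1.5]
width: 0.0232
```

Call:
step_arm:
  increments: "0 0 0.15 0 0 0;0 0 0.15 0 0 0;0 0 0 0 0 0"

```text
time: 5.7
tool_pos: [0.4692, 0.3757, 0.0237]
ee_rot: [3.141, 0.0, 2.867]
wrist_force: [-0.5, 0.5, -2.3]
width: 0.0236
```

Call:
step_arm:
  increments: "0 0 0.15 0 0 0;0 0 0 0 0 0"

```text
time: 5.9
tool_pos: [0.4693, 0.3758, 0.0234]
ee_rot: [3.141, 0.001, 2.867]
wrist_force: [-1.6, -1.1, 5.0]
width: 0.0234
```

Contact (z force went from −2 to +5 N): release.

Call:
step_arm:
  increments: "0 0 0 0 0 0;0 0 0 0 0 0;0 0 0 0 0 0;0 0 0 0 0 0;0 0 0 0 0 0"
  claw: -1

```text
time: 6.4
tool_pos: [0.4691, 0.3756, 0.0218]
ee_rot: [-3.142, -0.0, 2.867]
wrist_force: [-0.2, -0.4, 0.1]
width: 0.0598
```

Call:
step_arm:
  increments: "0 0 0 0 0 0;0 0 0 0 0 0;0 0 -1 0 0 0;0 0 -3 0 0 0;0 0 -4 0 0 0"

```text
time: 6.9
tool_pos: [0.4677, 0.3747, 0.101]
ee_rot: [-3.138, -0.003, 2.867]
wrist_force: [0.5, 0.5, -0.1]
width: 0.0936
```

Call:
step_arm:
  increments: "0 0 -4.5 0 0 0;0 0 -4.5 0 0 0;0 0 -4.5 0 0 0;0 0 -2.5 0 0 0;0 0 0 0 0 0"

```text
time: 7.4
tool_pos: [0.4707, 0.3767, 0.269]
ee_rot: [3.133, 0.008, 2.867]
wrist_force: [-0.2, 0.3, 0.7]
width: 0.094
```

```bash
python3 -c "
from h import *
o=get_obs();im=snapshot('wrist');cv2.imwrite('pics/w4.png',im[:,:,::-1])
print(proj('wrist',[[.469,.376,.052],[.469,.376,.016]],o))
togo((.605,-.287,.26),np.radians(119.3))"
```

```text
[[277.2276037  183.58299586]
 [277.20494329 179.0452254 ]]
t 7.45 pos [0.4699 0.3761 0.2654] rpy [3.1368 0.0041 2.8668] w 0.0939 F [-0.35 -0.55 -0.67]
togo cm [-30.99 -60.16   0.38] rv [0.006 0.002 0.785] |d| 67.68
```

View pics/w4.png

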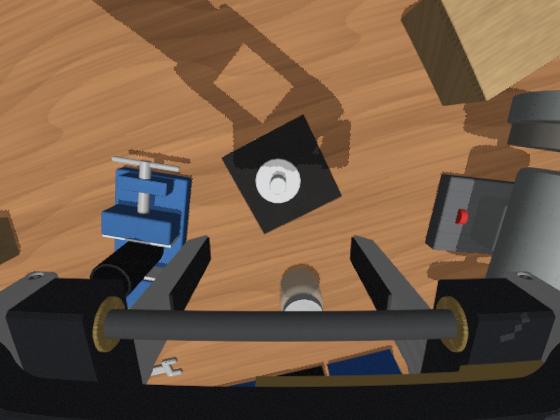

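Call:
step_arm:
  increments: "-2.07 -4.01 0 0 0 0;-2.07 -4.01 0 0 0 0;-2.07 -4.01 0 0 0 0;-2.07 -4.01 0 0 0 0;-2.07 -4.01 0 0 0 0"

```text
time: 7.95
tool_pos: [0.5134, 0.1527, 0.2592]
ee_rot: [-3.14, -0.004, 2.867]
wrist_force: [0.3, -0.7, 1.0]
width: 0.0942
```

Call:
step_arm:
  increments: "-0.4 -0.8 0 0 0 0;0 0 0 0 0 0;0 0 0 0 0 0;0 0 0 0 0 0"

```text
time: 8.35
tool_pos: [0.5155, 0.1472, 0.2613]
ee_rot: [3.141, -0.001, 2.869]
wrist_force: [-0.8, 0.0, 0.7]
width: 0.094
```

```bash
cat > tube.py <<'E'
from h import *
import pickle
obs=[];
for i in range(4):
    o=get_obs();im=snapshot('wrist');obs.append(o);print(o["tool_pos"].round(4),o["ee_rot"].round(4),o["qvel"].round(3).max())
    u=proj('wrist',[[.515,.1465,.135]],o)[0];print(u)
cv2.imwrite('pics/w5.png',im[:,:,::-1]);pickle.dump(o,open('w5.pkl','wb'))
x,y=u.round().astype(int);x0,y0=max(x-60,0),max(y-45,0)
cv2.imwrite('pics/w5c.png',cv2.resize(im[y0:y0+90,x0:x0+120,::-1],None,fx=6,fy=6,interpolation=cv2.INTER_CUBIC)*1);print(x0,y0)
E
python3 tube.py
```

```text
[0.5155 0.1472 0.2613] [ 3.1414e+00 -1.3000e-03  2.8690e+00] 0.006
[278.6130347  201.53758682]
[0.5156 0.1473 0.2616] [ 3.1414e+00 -8.0000e-04  2.8692e+00] 0.0
[278.55570088 201.38901597]
[0.5157 0.1472 0.2617] [ 3.1414e+00 -5.0000e-04  2.8692e+00] -0.0
[278.61465639 201.21651835]
[0.5157 0.1471 0.2618] [ 3.1414e+00 -3.0000e-04  2.8689e+00] -0.001
[278.7313807  201.09769873]
219 156
```

View pics/w5c.png

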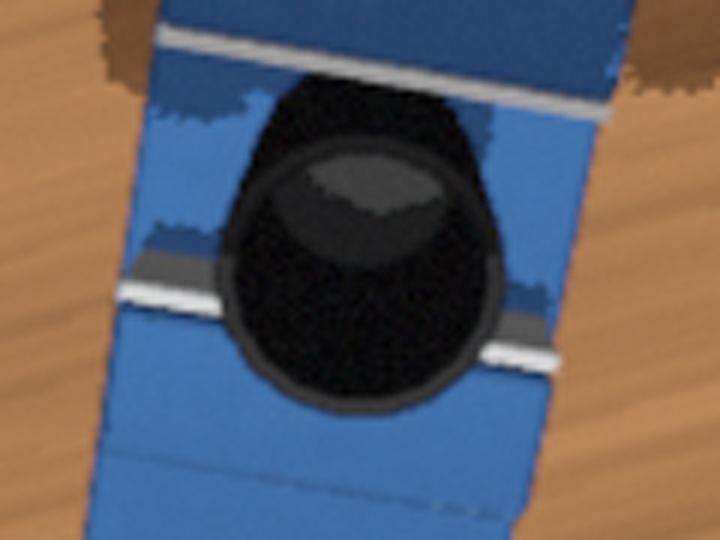

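```bash
python3 -c "
from h import *
import pickle
o=pickle.load(open('w5.pkl','rb'))
f=lambda x,y:(219+(x+.5)/6-.5,156+(y+.5)/6-.5)
print(plane('wrist',f(361.5,273.5),.135,o))
for a,b in [((155,25),(612,105)),((118,290),(560,365)),((118,300),(560,375))]:
    d=plane('wrist',f(*b),.07,o)-plane('wrist',f(*a),.07,o);print(np.degrees(np.arctan2(d[1],d[0])),np.linalg.norm(d))
togo((.605,-.287,.26),np.radians(119.3))"
```

```text
[0.51510457 0.14658609 0.135     ]
64.4410796167419 0.09925112399138164
64.3427626657197 0.09976547791266702
64.32733249051766 0.09992904776782459
t 8.55 pos [0.5158 0.1469 0.2619] rpy [ 3.1414e+00 -1.0000e-04  2.8687e+00] w 0.0941 F [0.09 0.03 0.51]
togo cm [-20.28 -39.38   0.18] rv [ 0.    -0.     0.787] |d| 44.3
```

Call:
step_arm:
  increments: "-2.25 -4.37 0 0 0 0;-2.25 -4.37 0 0 0 0;-2.25 -4.37 0 0 0 0;-2.25 -4.37 0 0 0 0;-2.25 -4.37 0 0 0 0"

```text
time: 9.05
tool_pos: [0.5653, -0.0963, 0.2622]
ee_rot: [3.141, 0.001, 2.868]
wrist_force: [1.0, -0.1, 0.6]
width: 0.094
```

Call:
step_arm:
  increments: "-2.25 -4.37 0 0 0 0;-2.25 -4.37 0 0 0 0;-2.25 -4.37 0 0 0 0;-2.25 -4.37 0 0 0 0;0 0 0 0 0 0.13"

```text
time: 9.55
tool_pos: [0.6041, -0.2935, 0.2585]
ee_rot: [-3.14, -0.003, 2.728]
wrist_force: [-0.3, 0.5, -1.0]
width: 0.094
```

Call:
step_arm:
  increments: "0 0 0 0 0 0.13;0 0 0 0 0 0.13;0 0 0 0 0 0.13;0 0 0 0 0 0.13;0 0 0 0 0 0.13"

```text
time: 10.05
tool_pos: [0.6046, -0.2871, 0.2618]
ee_rot: [3.142, -0.0, 2.082]
wrist_force: [0.7, -0.1, -0.5]
width: 0.0939
```

Call:
step_arm:
  increments: "0 0 0 0 0 0;0 0 0 0 0 0;0 0 0 0 0 0"

```text
time: 10.35
tool_pos: [0.6044, -0.2875, 0.2619]
ee_rot: [3.142, -0.0, 2.089]
wrist_force: [0.3, -0.4, 1.0]
width: 0.0937
```

```bash
cat > pis.py <<'E'
from h import *
import pickle
for i in range(2):
    o=get_obs();im=snapshot('wrist');print(o["tool_pos"].round(4),o["ee_rot"].round(4))
u=proj('wrist',[[.605,-.288,.12],[.605,-.288,.024]],o);print(u)
cv2.imwrite('pics/w6.png',im[:,:,::-1]);pickle.dump(o,open('w6.pkl','wb'))
x,y=u[0].round().astype(int);x0,y0=max(x-60,0),max(y-55,0)
cv2.imwrite('pics/w6c.png',cv2.resize(im[y0:y0+100,x0:x0+120,::-1],None,fx=6,fy=6,interpolation=cv2.INTER_CUBIC));print(x0,y0)
togo((.605,-.288,.26),np.radians(119.3))
E
python3 pis.py
```

```text
[ 0.6044 -0.2875  0.2619] [ 3.1416e+00 -1.0000e-04  2.0890e+00]
[ 0.6043 -0.2876  0.2619] [ 3.1415e+00 -1.0000e-04  2.0885e+00]
[[279.64155818 199.47788987]
 [279.6080412  184.08080015]]
220 144
t 10.45 pos [ 0.6043 -0.2876  0.2619] rpy [ 3.1415e+00 -1.0000e-04  2.0881e+00] w 0.0943 F [-0.48 -1.   -0.1 ]
togo cm [-0.07  0.04  0.19] rv [ 0.    -0.     0.006] |d| 0.21
```

View pics/w6c.png

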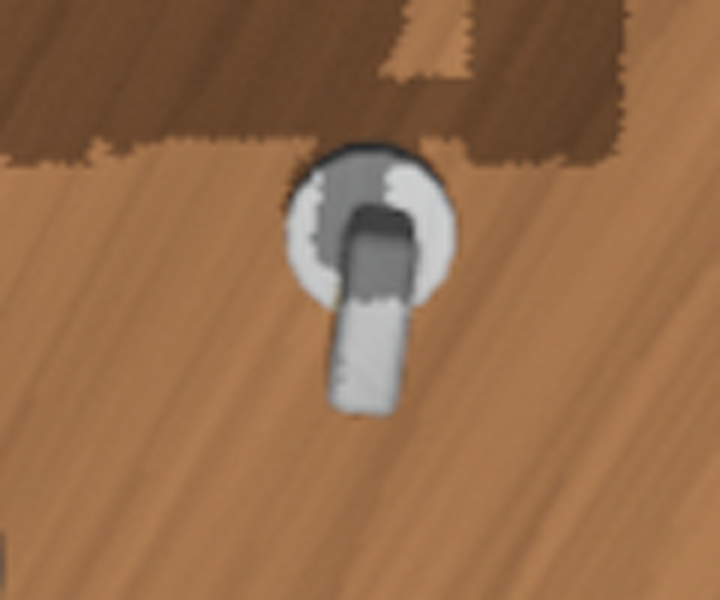

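```bash
python3 -c "
from h import *
import pickle
o=pickle.load(open('w6.pkl','rb'))
f=lambda x,y:(220+(x+.5)/6-.5,144+(y+.5)/6-.5)
P=[plane('wrist',f(*c),.12,o) for c in((350,233),(417,238),(397,414),(330,408))]
print(np.mean(P,0),plane('wrist',f(372,233),.024,o))
for a,b in((0,3),(1,2)):
    d=P[a]-P[b];print(np.degrees(np.arctan2(d[1],d[0])),np.linalg.norm(d))
print(np.linalg.norm(P[0]-P[1]))
print(proj('wrist',[[.6045,-.2875,.024],[.6045,-.2875,.12]],o), f(373,324),f(372,233))"
```

```text
[ 0.60609528 -0.28491582  0.12      ] [ 0.60628877 -0.28442977  0.024     ]
113.10346153403367 0.03433416259340409
113.71074208426467 0.034552290698174046
0.01260285200298374
[[279.47986852 183.62118304]
 [279.4773806  198.89706823]] (281.75, 197.58333333333334) (281.5833333333333, 182.41666666666666)
```

Call:
step_arm:
  increments: "0 0 0 0 0 0.109;0.18 0.29 0 0 0 0;0 0 4 0 0 0;0 0 4 0 0 0;0 0 4 0 0 0"

```text
time: 10.95
tool_pos: [0.6065, -0.2847, 0.1411]
ee_rot: [3.141, 0.001, 1.981]
wrist_force: [0.3, -1.0, -0.1]
width: 0.0941
```

Call:
step_arm:
  increments: "0 0 4 0 0 0;0 0 2 0 0 0;0 0 0 0 0 0;0 0 0 0 0 0"

```text
time: 11.35
tool_pos: [0.6065, -0.2849, 0.0825]
ee_rot: [3.141, 0.0, 1.979]
wrist_force: [0.3, 0.8, 0.2]
width: 0.0939
```

```bash
python3 -c "
from h import *
togo((.6062,-.285,.082),np.radians(113.4))"
```

```text
t 11.35 pos [ 0.6065 -0.2849  0.0825] rpy [3.1413e+00 2.0000e-04 1.9793e+00] w 0.0939 F [0.26 0.78 0.22]
togo cm [ 0.   -0.03  0.05] rv [0. 0. 0.] |d| 0.05
```

Call:
step_arm:
  increments: "0 0 0 0 0 0;0 0 0 0 0 0;0 0 0 0 0 0;0 0 0 0 0 0;0 0 0 0 0 0"
  claw: 1

```text
time: 11.85
tool_pos: [0.6063, -0.285, 0.0824]
ee_rot: [3.141, 0.0, 1.978]
wrist_force: [0.2, -0.1, -0.1]
width: 0.0573
```

Call:
step_arm:
  increments: "0 0 0 0 0 0;0 0 0 0 0 0;0 0 0 0 0 0;0 0 0 0 0 0;0 0 0 0 0 0"

```text
time: 12.35
tool_pos: [0.6061, -0.2849, 0.0819]
ee_rot: [-3.142, -0.0, 1.978]
wrist_force: [-0.5, 0.1, 0.0]
width: 0.0174
```

Call:
step_arm:
  increments: "0 0 0 0 0 0;0 0 0 0 0 0;0 0 0 0 0 0;0 0 0 0 0 0;0 0 0 0 0 0"

```text
time: 12.85
tool_pos: [0.6061, -0.285, 0.0818]
ee_rot: [-3.141, -0.0, 1.978]
wrist_force: [0.3, -0.9, -0.6]
width: 0.0133
```

Call:
step_arm:
  increments: "0 0 -1 0 0 0;0 0 -3 0 0 0;0 0 -4 0 0 0;0 0 -4 0 0 0;0 0 -4 0 0 0"

```text
time: 13.35
tool_pos: [0.6058, -0.2845, 0.2431]
ee_rot: [-3.141, -0.001, 1.978]
wrist_force: [1.3, 0.0, -3.5]
width: 0.0136
```

Call:
step_arm:
  increments: "0 0 -3 0 0 0;0 0 -1 0 0 0;0 0 0 0 0 0;0 0 0 0 0 0"

```text
time: 13.75
tool_pos: [0.6057, -0.2846, 0.2794]
ee_rot: [-3.139, -0.003, 1.978]
wrist_force: [-1.2, 0.2, -4.6]
width: 0.0139
```

```bash
python3 -c "
from h import *
togo((.5151,.1466,.28),np.radians(64.5))"
```

```text
t 13.75 pos [ 0.6057 -0.2846  0.2794] rpy [-3.1394 -0.0033  1.9779] w 0.0139 F [-1.22  0.18 -4.62]
togo cm [43.18  8.75  0.06] rv [-0.004 -0.002  0.852] |d| 44.06
```

Call:
step_arm:
  increments: "1.5 0.3 0 0 0 0;3.5 0.71 0 0 0 0;3.8 0.77 0 0 0 0;3.8 0.77 0 0 0 0;3.8 0.77 0 0 0 0"

```text
time: 14.25
tool_pos: [0.57, -0.1185, 0.2796]
ee_rot: [-3.139, -0.004, 1.978]
wrist_force: [0.2, -0.0, -2.8]
width: 0.0138
```

Call:
step_arm:
  increments: "3.8 0.77 0 0 0 0;3.8 0.77 0 0 0 0;3.8 0.77 0 0 0 0;3.8 0.77 0 0 0 0;3.8 0.77 0 0 0 0"

```text
time: 14.75
tool_pos: [0.5297, 0.0709, 0.2798]
ee_rot: [-3.138, -0.002, 1.978]
wrist_force: [-0.1, -1.0, -3.5]
width: 0.014
```

Call:
step_arm:
  increments: "3.8 0.77 0 0 0 0;2.5 0.51 0 0 0 0;1.3 0.3 0 0 0 0;0 0 0 0 0 0.1;0 0 0 0 0 0.1"

```text
time: 15.25
tool_pos: [0.5153, 0.145, 0.2805]
ee_rot: [-3.139, 0.0, 1.775]
wrist_force: [0.6, 1.1, -3.2]
width: 0.0138
```

Call:
step_arm:
  increments: "0 0 0 0 0 0.13;0 0 0 0 0 0.13;0 0 0 0 0 0.13;0 0 0 0 0 0.13;0 0 0 0 0 0.13"

```text
time: 15.75
tool_pos: [0.5156, 0.1441, 0.2805]
ee_rot: [-3.14, 0.002, 1.122]
wrist_force: [0.1, -0.5, -4.2]
width: 0.0136
```

Call:
step_arm:
  increments: "0 0 0 0 0 0;0 0 0 0 0 0;0 0 0 0 0 0;0 0 0 0 0 0"

```text
time: 16.15
tool_pos: [0.5162, 0.1445, 0.2818]
ee_rot: [-3.141, 0.0, 1.129]
wrist_force: [-0.3, 0.2, -3.3]
width: 0.0138
```

```bash
python3 -c "
from h import *
togo((.5151,.1466,.234),np.radians(64.5))
for n in ('scene','top','wrist'): cv2.imwrite(f'pics/{n}7.png',snapshot(n)[:,:,::-1])
togo((.5151,.1466,.234),np.radians(64.5))
"
```

```text
t 16.15 pos [0.5162 0.1445 0.2818] rpy [-3.1413e+00  2.0000e-04  1.1288e+00] w 0.0138 F [-0.33  0.17 -3.29]
togo cm [ 0.14 -0.19  4.78] rv [-0.     0.     0.003] |d| 4.78
t 16.30 pos [0.5163 0.1446 0.282 ] rpy [ 3.1416e+00 -1.0000e-04  1.1283e+00] w 0.0139 F [-0.22  0.15 -3.05]
togo cm [ 0.13 -0.19  4.8 ] rv [ 0.    -0.     0.003] |d| 4.8
```

```bash
cat > comp.py <<'E'
import sys
from h import *
z=float(sys.argv[1]);tag=sys.argv[2]
o=get_obs();c=o["tool_pos"]
out=np.zeros((600,800,3),np.uint8)
for n,X,Y,w,h,k in(("wrist",0,0,160,150,4),("scene",640//1-0,0,40,75,4),):
    pass
def put(n,X,w,h,k,Y=0):
    im=cv2.imread(f"pics/{n}{tag}.png");u=proj(n,[[.5151,.1466,.16]],o)[0].round().astype(int)
    x0=min(max(u[0]-w//2,0),560-w);y0=min(max(u[1]-h//2,0),420-h)
    out[Y:Y+h*k,X:X+w*k]=cv2.resize(im[y0:y0+h,x0:x0+w],None,fx=k,fy=k,interpolation=cv2.INTER_CUBIC);print(n,x0,y0,X,Y,k)
put("wrist",0,100,150,4);put("scene",400,80,75,5);put("top",400,80,45,5,375)
cv2.imwrite(f"pics/c{tag}.png",out)
print("rim",[ (n,proj(n,[.5151,.1466,.135],o).round(1)) for n in("wrist","scene","top")])
print("foot",[ (n,proj(n,[c[0],c[1],z],o).round(1)) for n in("wrist","scene","top")])
E
python3 comp.py .2 7
```

```text
wrist 228 128 0 0 4
scene 315 143 400 0 5
top 184 214 400 375 5
rim [('wrist', array([[278. , 197.3]])), ('scene', array([[353.8, 186.4]])), ('top', array([[225.3, 235.6]]))]
foot [('wrist', array([[279.7, 214.2]])), ('scene', array([[356.2, 168.5]])), ('top', array([[223.8, 235.1]]))]
```

View pics/c7.png

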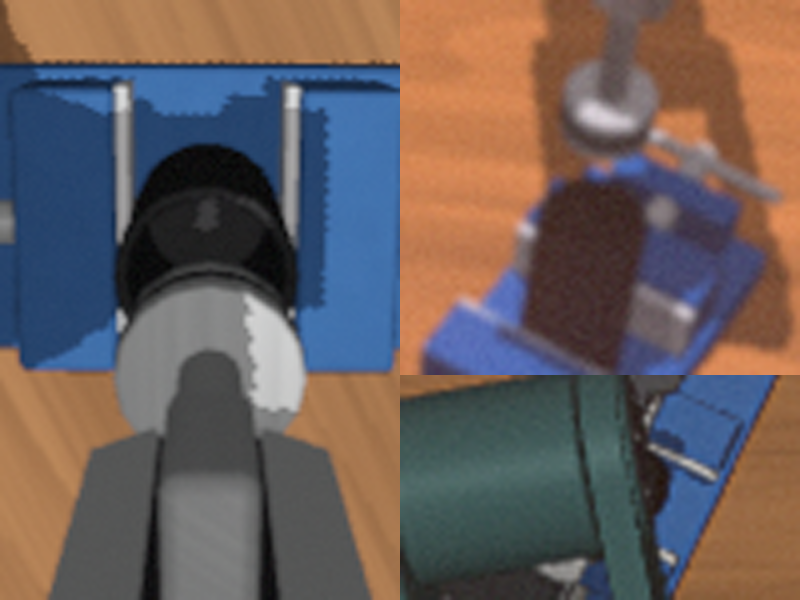

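```bash
cat > ed.py <<'E'
from h import *
o=get_obs();c=o["tool_pos"];M=rot(o["ee_rot"])
t=np.linspace(0,2*np.pi,361);C=np.c_[np.cos(t),np.sin(t),0*t]
def box(n,ctr,r):
    p=proj(n,np.array(ctr)+r*C,o);return p.min(0).round(1),p.max(0).round(1)
zf=c[2]-.0822
print("wrist pis top",box("wrist",[c[0],c[1],zf+.024],.021),"bot",box("wrist",[c[0],c[1],zf],.021),"rim",box("wrist",[.5151,.1466,.135],.027))
print("scene pis top",box("scene",[c[0],c[1],zf+.024],.021),"bot",box("scene",[c[0],c[1],zf],.021),"rim",box("scene",[.5151,.1466,.135],.027))
E
python3 ed.py
```

```text
wrist pis top (array([255.3, 198.3]), array([304. , 244.7])) bot (array([257.4, 192.3]), array([302. , 235.1])) rim (array([254.7, 174.1]), array([301.3, 219.5]))
scene pis top (array([348. , 154.4]), array([367. , 168.6])) bot (array([346.9, 161.6]), array([365.6, 175.7])) rim (array([342.3, 177.6]), array([365.2, 195.5]))
```

Call:
step_arm:
  increments: "0.12 -0.14 1 0 0 0;0 0 1 0 0 0;0 0 1 0 0 0;0 0 0.8 0 0 0;0 0 0 0 0 0"

```text
time: 16.8
tool_pos: [0.5146, 0.1461, 0.2416]
ee_rot: [-3.138, 0.002, 1.128]
wrist_force: [-0.4, -0.1, -4.5]
width: 0.0138
```

Call:
step_arm:
  increments: "0 0 0.5 0 0 0;0 0 0.5 0 0 0;0 0 0 0 0 0;0 0 0 0 0 0;0 0 0 0 0 0"

```text
time: 17.3
tool_pos: [0.5157, 0.1463, 0.2344]
ee_rot: [3.141, -0.001, 1.128]
wrist_force: [0.3, 0.3, -3.4]
width: 0.0138
```

```bash
python3 -c "
from h import *
togo((.5151,.1466,.234),np.radians(64.5))
for n in ('scene','top','wrist'): cv2.imwrite(f'pics/{n}8.png',snapshot(n)[:,:,::-1])
togo((.5151,.1466,.234),np.radians(64.5))
"; python3 comp.py .15 8|tail -2; python3 ed.py
```

```text
t 17.30 pos [0.5157 0.1463 0.2344] rpy [ 3.1410e+00 -5.0000e-04  1.1278e+00] w 0.0138 F [ 0.29  0.29 -3.37]
togo cm [ 0.   -0.07  0.04] rv [ 0.001 -0.001  0.002] |d| 0.08
t 17.45 pos [0.5157 0.1463 0.2343] rpy [ 3.1411e+00 -4.0000e-04  1.1278e+00] w 0.0137 F [-0.09  0.1  -3.09]
togo cm [ 0.   -0.07  0.03] rv [ 0.    -0.     0.002] |d| 0.07
rim [('wrist', array([[279. , 209.3]])), ('scene', array([[353.8, 186.4]])), ('top', array([[225.3, 235.6]]))]
foot [('wrist', array([[279.6, 213.6]])), ('scene', array([[354.4, 182.5]])), ('top', array([[224.9, 235.4]]))]
wrist pis top (array([255.3, 198.3]), array([304. , 244.7])) bot (array([257.4, 192.4]), array([301.9, 235.1])) rim (array([252. , 182.6]), array([306. , 234.7]))
scene pis top (array([346.6, 168.3]), array([364.9, 182.4])) bot (array([345.5, 175.1]), array([363.5, 189. ])) rim (array([342.3, 177.6]), array([365.2, 195.5]))
```

View pics/c8.png

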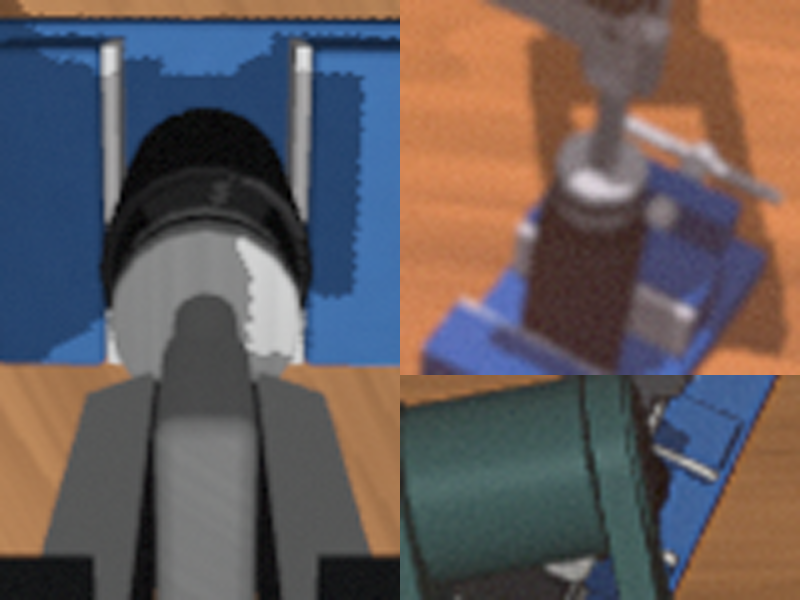

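```bash
python3 -c "
from h import *
a=cv2.imread('pics/scene0.png').astype(int);b=cv2.imread('pics/scene8.png').astype(int);d=abs(a-b).sum(2)
for k,u,v in(('oil',246,205),('spring',231,243),('carton',250,165),('jar',438,268),('wrench',275,298),('bearing',132,196),('big',203,168),('cap',438,215)):
    print(k,d[v-15:v+15,u-15:u+15].mean().round(1))
o=get_obs();print(o['time'],o['width'],abs(o['qvel']).max());close_job()"
```

```text
oil 11.6
spring 11.1
carton 11.7
jar 14.6
wrench 13.7
bearing 13.5
big 13.5
cap 276.1
17.45 0.013725328513413912 0.002193739173111057
the job is handed in; nothing more can be done
```

The job is handed in at 17.5 s of the 64 s allowed. The dust cap is on the mat and the piston unit is held still over the open tube. `close_job()` gives no verdict.

- **Cap:** I lifted it by its knob and set it down until I felt contact. After release, the wrist picture showed it knob up, close to the middle of the mat.
- **Piston unit:** I gripped it across the flat faces of its eye and carried it over the oil bottle. The opening reads 13.7 mm, against a 14 mm eye.
- **Final pose:** The TCP is 0.7 mm from my measured tube axis. The wrist and scene pictures agree with that to within about 0.5 mm. Yaw is within 0.002 rad of the jaw direction I measured, and the tool's tilt is under 0.001 rad.
- **Height:** The underside should be about 17 mm above the mouth. I worked this out from the TCP height and the grasp point on the eye, and did not measure it separately. The wrist picture's piston width hinted it could be several mm lower, though the scene picture did not.
- **Other things on the bench:** Comparing scene pictures from start and end, the areas around the other things differ only by what looks like picture noise. The only large change among the spots checked is where the cap now stands.
- **Disagreement:** The first eye direction, read from the top camera, was about 6° off the close-up wrist measurement. I used the wrist value for the grasp.

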